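# Reject a packet through the lever-lidded box

### The job

The tied paper packet on the ledge of the white reject box is spoiled: throw it out without touching the lid of the box and without picking anything up. Press the black paddle of the lever right down so that the heavy lid swings up and the catch holds it open, push the packet along the ledge until it drops into the box, then press the red tab so that the lid closes again. Leave the other things on the table where they are.

Things in the scene. Friction and masses are not known exactly. Their poses are not given: they have to be found in the camera images.
- reject_box: White sheet-steel bin fixed to the table, 120 mm deep (x) by 180 mm wide (y), rim 130 mm above the table; walls 4 mm, 122 mm deep inside. Origin: middle of its underside, on the table. Its x points to its back, away from the robot, y to the ledge (robot's left), z up. The lever lies along its other side, 110 mm from the middle; the catch stands outside the lever.
- lid: Steel lid of the bin, 122 x 183 mm, 7 mm thick, 0.55 kg, lying on the rim, hinged along its back edge and raised only by the lever; not to be touched. Origin: on the hinge line, middle of its width, 56 mm behind the bin's middle, 137 mm above the table. Its z points up when shut and tips with the lid, which stands nearly upright when open.
- lever (a joint): Lever angle in rad: 0 at rest (paddle up, lid shut), grows as the paddle is pressed, stop at 0.52. A link makes it swing the lid. Pressing takes 10 to 15 N at first, less as the lid rises. Near the stop the catch snaps over the bar and keeps the lever down by itself (about 0.48). When freed it swings up and the lid falls shut on a damper in about 1 s.
- paddle (a point): Centre of the top face of the black ribbed rubber paddle at the lever's front end, 42 mm (x) by 38 mm (y), 120 mm in front of the bin's middle. About 128 mm above the table at rest, 61 mm when the lever is at its stop; it moves on an arc, staying within 5 mm of the same distance in front of the bin.
- catch (a joint): Angle of the spring catch in rad: 0 at rest with its nose over the lever's path, grows as its red tab is pressed, stop at 0.3. About 0.15 frees the lever, 0.25 does so surely (the tab is then 16 mm lower). Takes 2 to 4 N. The lever's bar pushes it aside for a moment on its way down.
- red_tab (a point): Centre of the top face of the red plastic tab of the catch, 30 mm (x) by 28 mm (y), 75 mm in front of the bin's middle and 62 mm outside the lever; 53 mm above the table at rest.
- packet_mid (a point): Centre of the brown paper packet tied with white twine on the ledge, 80 mm wide, 102 mm long, 44 mm high, about 0.13 kg; this point is 20 mm above its underside. Its y axis is its long axis, roughly along the ledge. It tips into the open box once its middle has passed the bin's wall.
- lid_front (a point): Middle of the front edge of the lid's top; 137 mm above the table when shut, about 250 mm when open.
- mortar: Brass mortar, bystander, 93 mm wide, 84 mm high; origin under its middle.
- red_tied_packet: Brown packet tied with red twine, bystander, 82 x 107 x 46 mm, lying on the table; origin under its middle.
- weight_big: Brass balance weight, bystander, 34 mm wide, 44 mm high; origin under its middle.
- weight_small: Brass balance weight, bystander, 28 mm wide, 38 mm high; origin under its middle.
- tape_roll: Roll of brown tape, bystander, 96 mm wide, 48 mm high; origin under its middle.
- jar: Glass jar with black lid, bystander, 79 mm wide, 154 mm high; origin under its middle.
- ledge (a point): Middle of the top of the steel ledge, a flat tray flush with the bin's rim, 130 mm above the table. It runs from the bin's wall 160 mm along the bin's +y (80 mm either way from this point) and is 106 mm wide between two side rims 13 mm high; its outer end is open, so fingers can come in behind the packet.

How it is judged (in metres and radians):
On the way, in this order (a step that is already met when the one before it is completed fails the run):
1. the lever is down, caught by the catch, and the lid stands open (value of joint lever above 0.44 rad and value of joint catch below 0.05 rad and angle between lid's own z axis and vertical above 1.1 rad), for 0.3 s.
2. the packet has dropped into the box while the lid is open (z of packet_mid in the frame of reject_box below 0.1 m and y of packet_mid in the frame of reject_box between -0.085 and 0.085 m and x of packet_mid in the frame of reject_box between -0.055 and 0.055 m and angle between lid's own z axis and vertical above 1.1 rad), for 0.2 s.
At the end, for the whole second after the job is handed in: The packet lies inside the box, the lid is shut (within 0.06 rad), the lever is back up (within 0.03 rad) and the catch is back in place (z of packet_mid in the frame of reject_box below 0.1 m and y of packet_mid in the frame of reject_box between -0.085 and 0.085 m and x of packet_mid in the frame of reject_box between -0.055 and 0.055 m and angle between lid's own z axis and vertical below 0.06 rad and value of joint lever below 0.03 rad and value of joint catch below 0.05 rad); the robot touches nothing.
It fails at once if the robot touched the lid (contact force between any of the arm, the fingers and lid above 1 N).
It fails at once if the packet was lifted off the ledge (z of packet_mid in the frame of reject_box above 0.18 m).
It fails at once if the packet fell off the ledge onto the table (z of packet_mid in the frame of reject_box below 0.1 m and (y of packet_mid in the frame of reject_box above 0.1 m or x of packet_mid in the frame of reject_box above 0.08 m or x of packet_mid in the frame of reject_box below -0.08 m)).
It fails at once if another thing on the table was moved (distance of any of mortar, red_tied_packet, weight_big, weight_small, tape_roll, jar from where it was at the start of the episode above 0.03 m).
It also fails if it takes over 69 s, if anything falls off the work surface, if the arm or the gripper's body presses on something with over 40 N, if the wrist force passes 120 N, or if a joint passes its speed limit or range.

### The arm

A 6-joint arm with a two-finger parallel gripper is mounted at the origin on the work surface; the furniture and walls round the work are solid. World frame = base frame: x ahead of the robot, y to its left, z up, the work surface at z = 0. Lengths are in mm, angles in rad, forces in N, time in s.
With the tool pointing down it reaches from about 350 to 975 mm from the base axis. Payload 7.1 kg.
Tool frame: the origin (TCP) lies at the centre of the arm's flange, where the gripper is bolted on; the fingertips stand 182 mm ahead of it and the grasp point (between the pads) lies 163 mm ahead of it; z points along the fingers, y is the line along which they close (so a half turn about z gives the same grasp; the last joint's range is limited). The gripper opens to 88 mm and grips with 3 to 60 N. Pads are 20 mm wide; open, the fingers measure 115 mm over their backs; the gripper's body (75 mm by 178 mm) begins 61 mm behind the grasp point.
Start: joints at [1.282, 0.423, 1.63, -0, 1.089, -0.019], TCP at [166.555, 602.383, 404.675] pointing down, gripper open.
Joint ranges: [-3, 3], [-0.9, 2.11], [0.09, 2.58], [-1.31, 4.45], [0.11, 2.69], [-2.54, 2.54]. Speed limits (rad/s): [2.39, 2.39, 3.01, 3.14, 3.14, 3.14].

### API

Orientations are given as a rotation vector (axis times angle).
In Python, from workcell import readout, get_image, ctrl gives the robot as it stands.
- The arm moves only by the tool step_arm, never from a script. Its argument "targets" is a list that holds one entry, the list of rows, each a list of 7 numbers: the shift along the world's x, y, z as a fraction of full scale, then the turn, a rotation vector about the world's x, y, z as a fraction of full scale, then the opening, from 0 (shut) to 1 (fully open). In form: [[[dx, dy, dz, wx, wy, wz, claw], ...]]. A call has exactly 5 rows; each row shifts and turns the commanded pose from where the row before left it; what a row does not reach is not made up. Full scale, the value 1, is 0.05 m for a shift and 4 degrees for a turn. A row lasts 1/8 s, in which the tool goes at most 62.5 mm and 10.7 degrees, less where a joint would pass 70% of its speed; a pose out of reach is approached as far as the arm can. A call with a number of a shift or a turn outside -1 to 1 is refused whole. A call with a gripper value outside its range is refused whole. The fingers move at their own pace and stop on an object; the grip force is fixed at half the most. Time passes only in rows, so rows that do not move let the fingers close, or fill a call up. It gives the time, the measured TCP pose, the force, the opening and the grip force at its end, in the units of the state.
- readout.get_obs(): the state, without advancing time (a new reading comes with each control period).
- get_image(name): name is "side" or "top" or "wrist"; returns a dict with "pixels" (420x560x3 uint8, red, green, blue), "intrinsics" (3x3 intrinsics, pixels), "k1" (the pictures are not rectified: a ray, as slopes to the right and down, at radius r is drawn at 1 + k1 r^2 times it, then the intrinsics apply), "extrinsics" (4x4, takes a point from world to camera coordinates). Camera axes: x right, y down, z forward; pixel columns grow to the right and rows downward; lengths in mm; the calibration is good to about 2 mm. A picture is of the moment at which its call begins. There is no depth.
- ctrl.close_job(): hands the job in; it is judged then, once.
The state is a dict: "t": time; "qpos": joint angles; "qvel": joint speeds; "joint_torque": joint torques, N m; "ee_pos": TCP position; "orientation": TCP orientation; "ft_force": force on the tool from outside, world axes, zero at the start; "moment": the same for the moment, N m; "width": finger opening in mm; "grasp_force": force on a finger pad.
Only numpy, scipy, OpenCV 4.12 (cv2) and the standard library are available. Lean on these libraries where they do the work, as an engineer would, in place of code of your own. Each camera call takes 0.05 s, during which the arm holds its last target. There are 200 camera calls.

## Working session

There is one attempt and no reset: what is moved stays moved. The work goes in short steps, Python scripts to look and compute and a tool call to move; the robot and the scene stay as the last step left them, time stands still between calls to the robot, and variables do not carry over. Pictures are saved under pics/ and viewed, at most 10 in all, crops included, and the job is handed in when it is done.

Besides the shell and the picture viewer there is one more tool, called after "Emit:" as a command line: name --argument value ..., lists and objects as JSON in quotes. step_arm: Moves the arm, as the interface text tells. Shift numbers are shares of 0.05 m and turn numbers shares of 4 degrees, none past 1 either way. Its arguments: {"type":"object","properties":{"targets":{"type":"array"}},"required":["targets"]}

```bash
mkdir -p pics; ls
python3 - <<'E'
from workcell import readout, get_image, ctrl
import cv2,pickle
print(readout.get_obs())
for n in("side","top"):
    d=get_image(n); pickle.dump(d,open(f"{n}0.pkl","wb")); cv2.imwrite(f"pics/{n}0.png",d["pixels"][:,:,::-1])
    print(n,d["intrinsics"],d["k1"],d["extrinsics"])
E
```

```text
pics
{'t': 0.0, 'qpos': array([ 1.28202543e+00,  4.23824472e-01,  1.63065398e+00, -1.09318116e-05,
        1.08861038e+00, -1.89603874e-02]), 'qvel': array([ 0.00011174, -0.00060411,  0.00052068, -0.00223447,  0.00058689,
       -0.00119143]), 'joint_torque': array([ 4.86482713e-04, -5.44644105e+01, -2.73650604e+01,  6.44088001e-02,
        2.30033824e-02, -1.38180749e-04]), 'ee_pos': array([166.46939235, 602.14517348, 403.92586689]), 'orientation': array([-4.22495416e-01, -3.11283087e+00,  2.32460357e-03]), 'ft_force': array([-0.4881365 ,  0.62116654, -1.1296795 ]), 'moment': array([ 0.01014724, -0.04192606,  0.01082947]), 'grasp_force': 0.0, 'width': 87.87757969921094}
side [[417.58177834   0.         274.73886382]
 [  0.         417.58177834 210.6640868 ]
 [  0.           0.           1.        ]] -0.09223192159197549 [[ 9.99913760e-01  8.05768064e-03 -1.03704864e-02 -4.84083986e+02]
 [-4.20221555e-03 -5.51836902e-01 -8.33941470e-01  9.91677581e+01]
 [-1.24424511e-02  8.33913129e-01 -5.51755451e-01  1.13869177e+03]
 [ 0.00000000e+00  0.00000000e+00  0.00000000e+00  1.00000000e+00]]
top [[456.15336133   0.         288.28107073]
 [  0.         456.15336133 209.32822817]
 [  0.           0.           1.        ]] -0.11907595321560181 [[-2.50188472e-02 -9.99472755e-01 -2.06946894e-02  3.45154138e+01]
 [-9.87271637e-01  2.79552426e-02 -1.56566982e-01  5.01259419e+02]
 [ 1.57062958e-01  1.65141545e-02 -9.87450510e-01  1.36428090e+03]
 [ 0.00000000e+00  0.00000000e+00  0.00000000e+00  1.00000000e+00]]
```

View pics/top0.png

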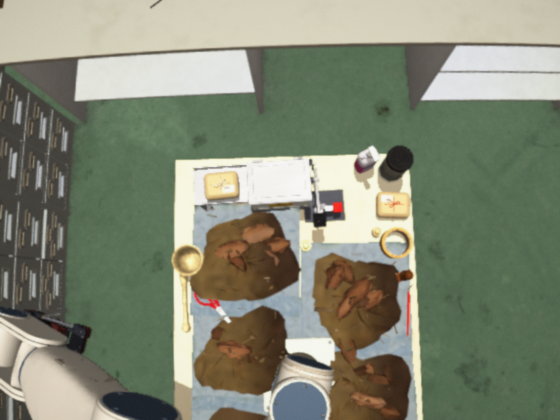

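View pics/side0.png

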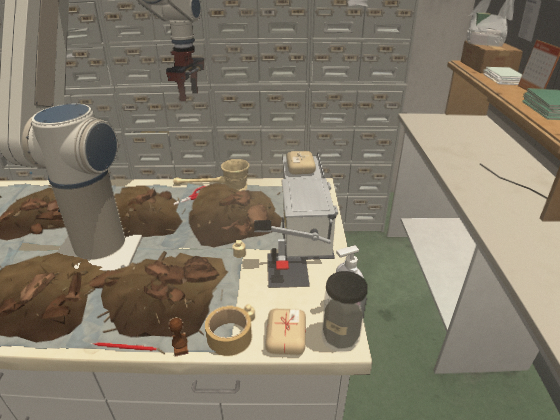

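The top view shows the box at about cols 248-312, rows 160-208, with the packet at (221,185), the paddle at (320,214) and the red tab at (338,208). I'll measure these by colour masks.

```bash
cat > h.py <<'E'
import numpy as np, cv2, pickle
from workcell import readout, get_image
def grab(n,f=None):
    d=get_image(n)
    if f: cv2.imwrite(f"pics/{f}.png",d["pixels"][:,:,::-1])
    return d
def ray(d,u,v):
    K=d["intrinsics"];xd=(u-K[0,2])/K[0,0];yd=(v-K[1,2])/K[1,1]
    rd=np.hypot(xd,yd);r=rd
    for _ in range(30): r=rd/(1+d["k1"]*r*r)
    s=r/rd if rd else 1
    E=d["extrinsics"];R=E[:3,:3]
    return -R.T@E[:3,3], R.T@np.array([xd*s,yd*s,1])
def onz(d,u,v,z):
    o,w=ray(d,u,v); return o+w*(z-o[2])/w[2]
def proj(d,p):
    E=d["extrinsics"];K=d["intrinsics"];c=E[:3,:3]@np.array(p)+E[:3,3];a=c[:2]/c[2];a=a*(1+d["k1"]*(a@a))
    return K[0,0]*a[0]+K[0,2],K[1,1]*a[1]+K[1,2]
def blobs(m,x0,y0,x1,y1,mn=15):
    k=np.zeros(m.shape,np.uint8);k[y0:y1,x0:x1]=m[y0:y1,x0:x1]
    out=[]
    for c in cv2.findContours(k,cv2.RETR_EXTERNAL,cv2.CHAIN_APPROX_NONE)[0]:
        if cv2.contourArea(c)>mn: out.append((cv2.contourArea(c),cv2.minAreaRect(c)))
    return sorted(out,key=lambda a:-a[0])
E
python3 - <<'E'
from h import *
d=pickle.load(open("top0.pkl","rb"));im=d["pixels"];h=cv2.cvtColor(im,cv2.COLOR_RGB2HSV)
H,S,V=cv2.split(h)
red=(((H<8)|(H>172))&(S>150)&(V>80)).astype(np.uint8)
for a,r in blobs(red,300,180,360,240,5): print("red",a,r,onz(d,*r[0],53))
br=((H>8)&(H<28)&(S>70)&(V>100)).astype(np.uint8)
for a,r in blobs(br,195,160,250,207): print("pack",a,r,[onz(d,*p,165)[:2].round() for p in cv2.boxPoints(r)])
for a,r in blobs((V<60).astype(np.uint8),300,150,350,240): print("dark",a,r,onz(d,*r[0],128))
s=pickle.load(open("side0.pkl","rb"));si=s["pixels"]
A=cv2.resize(im[145:235,180:360],None,fx=4,fy=4,interpolation=cv2.INTER_CUBIC)
B=cv2.resize(si[140:300,220:370],None,fx=3.5,fy=3.5,interpolation=cv2.INTER_CUBIC)[:,:,:]
cv2.imwrite("pics/A.png",A[:,:,::-1]);cv2.imwrite("pics/B.png",B[:,:,::-1])
E
```

```text
red 74.0 ((337.5, 207.0), (10.0, 9.0), 90.0) [ 502.84578772 -129.28958957   53.        ]
pack 804.0 ((221.13861083984375, 185.3861541748047), (26.069976806640625, 33.83126449584961), 84.2894058227539) [array([591., 260.]), array([598., 163.]), array([522., 156.]), array([515., 252.])]
dark 169.0 ((326.2879943847656, 218.083984375), (12.790310859680176, 26.83281898498535), 79.69515228271484) [459.44448568 -88.80200008 128.        ]
dark 31.5 ((307.0, 213.0), (10.0, 4.0), 90.0) [475.76317174 -33.90764968 128.        ]
```

View pics/A.png

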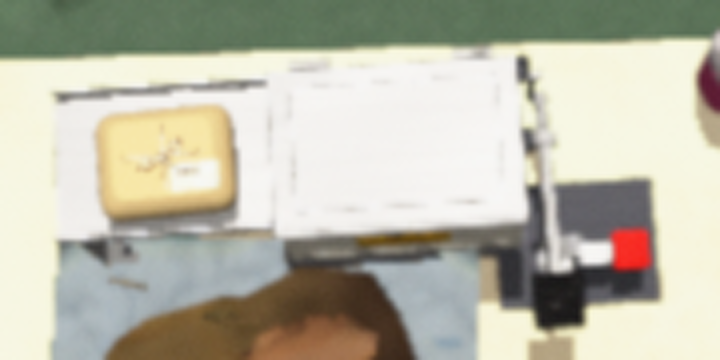

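View pics/B.png

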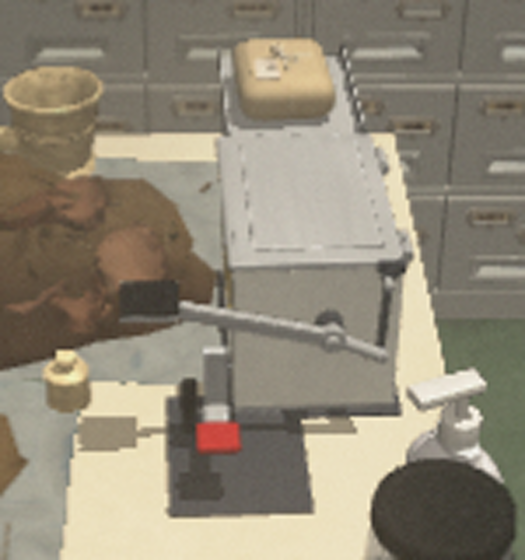

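Crop A shows the paddle centred at about (558,296), the red tab at (631,249), and lid corners at (276,234), (527,216), (517,60) and (275,74). Crop B shows the paddle at (150,298) and the tab at (218,437).

Run:
```python
from h import *
d=pickle.load(open("top0.pkl","rb"));s=pickle.load(open("side0.pkl","rb"))
f=lambda u,v,z:onz(d,180+u/4,145+v/4,z)[:2].round(1)
g=lambda u,v,z:onz(s,220+u/3.5,140+v/3.5,z)[:2].round(1)
print("lid",[f(*p,137) for p in((276,234),(527,216),(517,60),(275,74))])
print("ledge",f(58,238,130),f(57,97,143))
print("paddle",f(558,296,128),g(150,298,128),"tab",f(631,249,53),g(218,437,53))
print("lid side",[g(*p,137) for p in((235,263),(400,250),(370,132),(222,140))])
```

```text
lid [array([506.7, 132. ]), array([514.7, -48.6]), array([630.3, -45.2]), array([625.3, 131.6])]
ledge [509.6 292.2] [611.8 291. ]
paddle [457.3 -69.2] [457.8 -79.8] tab [ 502.1 -130. ] [ 503.7 -137.1]
lid side [array([516.1, -51. ]), array([632.4, -35.6]), array([627.3, 135.2]), array([508.7, 123.2])]
```

Emit:
step_arm --targets '[[[0.386, -0.9, 0, 0, 0, 0.88, 0], [0.386, -0.9, 0, 0, 0, 0.88, 0], [0.386, -0.9, 0, 0, 0, 0.88, 0], [0.386, -0.9, 0, 0, 0, 0.88, 0], [0.386, -0.9, 0, 0, 0, 0.88, 0]]]'

```text
t: 0.72
ee_pos: [263.3, 375.8, 404.5]
orientation: [0.062, -3.141, 0.001]
ft_force: [0.9, 0.6, -0.6]
width: 41.2
grasp_force: 0.0
```

Emit:
step_arm --targets '[[[0.386, -0.9, 0, 0, 0, 0, 0], [0.386, -0.9, 0, 0, 0, 0, 0], [0.386, -0.9, 0, 0, 0, 0, 0], [0.386, -0.9, 0, 0, 0, 0, 0], [0.386, -0.9, 0, 0, 0, 0, 0]]]'

```text
t: 1.35
ee_pos: [359.8, 150.9, 404.7]
orientation: [-0.059, 3.141, 0.0]
ft_force: [1.5, 0.6, 0.1]
width: 0.5
grasp_force: 0.0
```

Run:
```python
from h import *
from scipy.spatial.transform import Rotation as R
o=readout.get_obs();print(o["t"],o["ee_pos"].round(1));print(R.from_rotvec(o["orientation"]).as_matrix().round(3))
d=pickle.load(open("top0.pkl","rb"))
for n,u,v,z in(("jar",397,158,154),("pump",370,152,110),("bottle",364,164,60),("redp",393,205,40),("bigw",306,244,30),("small",376,232,20),("tape",397,242,40)): print(n,onz(d,u,v,z).round())
s=pickle.load(open("side0.pkl","rb"))
o1,w1=ray(d,370,152);o2,w2=ray(s,347,250)
A=np.c_[w1,-w2];t=np.linalg.lstsq(A,o2-o1,rcond=None)[0];print(o1+w1*t[0],o2+w2*t[1])
```

```text
1.35 [359.8 150.9 404.7]
[[-0.999 -0.038  0.   ]
 [-0.038  0.999  0.   ]
 [-0.     0.    -1.   ]]
jar [ 625. -298.  154.]
pump [ 657. -229.  110.]
bottle [ 634. -216.   60.]
redp [ 506. -302.   40.]
bigw [395. -30.  30.]
small [ 426. -249.   20.]
tape [ 392. -308.   40.]
[ 641.63346832 -219.05627323  164.91507518] [ 636.57654356 -219.16822016  163.49047093]
```

Emit:
step_arm --targets '[[[0.386, -0.896, 0, 0, 0, 0, 0], [0.386, -0.896, 0, 0, 0, 0, 0], [0.386, -0.896, 0, 0, 0, 0, 0], [0.386, -0.896, 0, 0, 0, 0, 0], [0.386, -0.896, 0, 0, 0, 0, 0]]]'

```text
t: 1.98
ee_pos: [456.3, -73.3, 404.6]
orientation: [0.058, -3.141, -0.0]
ft_force: [1.2, 0.5, -0.2]
width: 0.5
grasp_force: 0.0
```

Emit:
step_arm --targets '[[[0, 0, -0.4, 0, 0, 0, 0], [0, 0, -0.4, 0, 0, 0, 0], [0, 0, -0.4, 0, 0, 0, 0], [0, 0, -0.4, 0, 0, 0, 0], [0, 0, 0, 0, 0, 0, 0]]]'

```text
t: 2.6
ee_pos: [455.4, -71.5, 323.4]
orientation: [0.059, -3.138, -0.001]
ft_force: [-0.4, -0.6, -0.0]
width: 0.5
grasp_force: 0.0
```

Run:
```python
from h import *
o=readout.get_obs();print(o["t"],o["ee_pos"].round(1))
t=grab("top")["pixels"][165:255,260:360];s=grab("side")["pixels"][150:300,190:370]
t=cv2.resize(t,(400,360),interpolation=cv2.INTER_CUBIC);s=cv2.resize(s,(400,360),interpolation=cv2.INTER_CUBIC)
cv2.imwrite("pics/C.png",np.hstack([t,s])[:,:,::-1])
```

```text
2.6 [455.4 -71.5 323.4]
```

View pics/C.png

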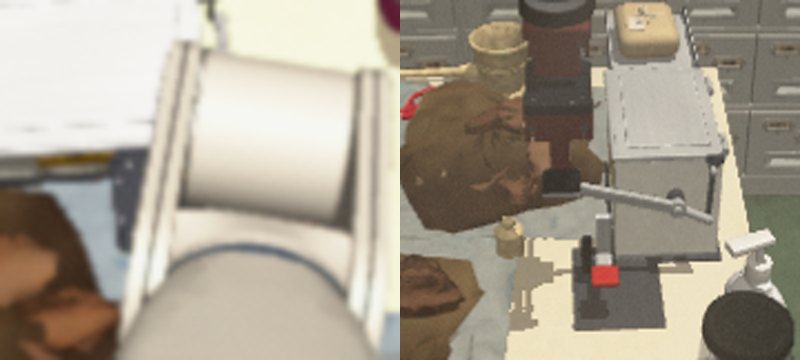

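The side view shows the closed fingers at (560,165), right above the paddle at (562,183). I'll press now.

Emit:
step_arm --targets '[[[0, 0, -0.16, 0, 0, 0, 0], [0, 0, -0.16, 0, 0, 0, 0], [0, 0, -0.16, 0, 0, 0, 0], [0, 0, -0.16, 0, 0, 0, 0], [0, 0, -0.16, 0, 0, 0, 0]]]'

```text
t: 3.32
ee_pos: [453.0, -71.6, 283.7]
orientation: [0.06, -3.132, -0.001]
ft_force: [-13.6, -4.0, 10.8]
width: 0.4
grasp_force: 6.7
```

Emit:
step_arm --targets '[[[0, 0, -0.16, 0, 0, 0, 0], [0, 0, -0.16, 0, 0, 0, 0], [0, 0, -0.16, 0, 0, 0, 0], [0, 0, -0.1, 0, 0, 0, 0], [0, 0, 0, 0, 0, 0, 0]]]'

```text
t: 3.95
ee_pos: [453.9, -71.4, 254.4]
orientation: [0.059, -3.134, -0.002]
ft_force: [-6.2, -0.8, 2.8]
width: 1.0
grasp_force: 2.7
```

Emit:
step_arm --targets '[[[0, 0, -0.1, 0, 0, 0, 0], [0, 0, -0.1, 0, 0, 0, 0], [0, 0, -0.08, 0, 0, 0, 0], [0, 0, -0.04, 0, 0, 0, 0], [0, 0, 0, 0, 0, 0, 0]]]'

```text
t: 4.58
ee_pos: [455.2, -71.4, 241.2]
orientation: [0.059, -3.139, -0.001]
ft_force: [-12.1, 1.8, 37.3]
width: 0.2
grasp_force: 19.1
```

Run:
```python
from h import *
o=readout.get_obs();print(o["t"],o["ee_pos"].round(1),o["ft_force"].round(1))
s=grab("side")["pixels"][130:300,190:370]
cv2.imwrite("pics/D.png",cv2.resize(s,(540,510),interpolation=cv2.INTER_CUBIC)[:,:,::-1])
```

```text
4.575 [455.2 -71.4 241.2] [-12.1   1.8  37.3]
```

View pics/D.png

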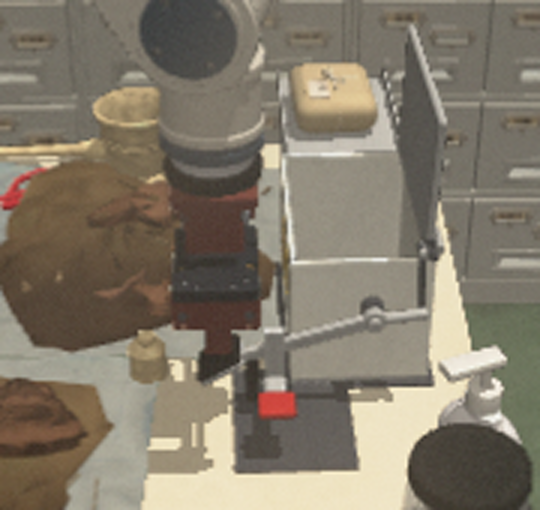

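The lid stands open, the lever is at its stop (37 N), and the packet is still on its ledge. I'll back off and go round behind the packet.

Emit:
step_arm --targets '[[[0, 0, 1, 0, 0, 0, 0], [0, 0, 1, 0, 0, -1, 0.4], [0, 0, 1, 0, 0, -1, 0.4], [0, 0, 0.6, 0, 0, -1, 0.4], [0, 0, 0, 0, 0, -1, 0.4]]]'

```text
t: 5.25
ee_pos: [456.7, -71.7, 422.1]
orientation: [0.382, 3.113, -0.001]
ft_force: [0.9, -0.7, -0.3]
width: 34.3
grasp_force: 0.0
```

Emit:
step_arm --targets '[[[0.098, 0.425, 0, 0, 0, -0.93, 0.4], [0.098, 0.425, 0, 0, 0, -0.93, 0.4], [0.098, 0.425, 0, 0, 0, -0.93, 0.4], [0.098, 0.425, 0, 0, 0, -0.93, 0.4], [0.098, 0.425, 0, 0, 0, -0.93, 0.4]]]'

```text
t: 5.88
ee_pos: [480.6, 35.4, 419.3]
orientation: [-0.881, -3.015, 0.0]
ft_force: [0.0, 0.1, -0.4]
width: 35.2
grasp_force: 0.0
```

Emit:
step_arm --targets '[[[0.098, 0.425, 0, 0, 0, -0.93, 0.4], [0.098, 0.425, 0, 0, 0, -0.93, 0.4], [0.098, 0.425, 0, 0, 0, -0.93, 0.4], [0.098, 0.425, 0, 0, 0, -0.93, 0.4], [0.098, 0.425, 0, 0, 0, -0.93, 0.4]]]'

```text
t: 6.5
ee_pos: [505.1, 141.6, 419.2]
orientation: [-1.357, -2.833, 0.0]
ft_force: [0.3, 0.6, -0.3]
width: 35.2
grasp_force: 0.0
```

Emit:
step_arm --targets '[[[0.098, 0.425, 0, 0, 0, -0.93, 0.4], [0.098, 0.425, 0, 0, 0, -0.93, 0.4], [0.098, 0.425, 0, 0, 0, -0.93, 0.4], [0.098, 0.425, 0, 0, 0, -0.93, 0.4], [0.098, 0.425, 0, 0, 0, -0.93, 0.4]]]'

```text
t: 7.12
ee_pos: [529.6, 247.8, 419.1]
orientation: [-1.797, -2.577, 0.001]
ft_force: [1.0, -0.9, -0.8]
width: 35.1
grasp_force: 0.0
```

Emit:
step_arm --targets '[[[0.098, 0.425, 0, 0, 0, -0.93, 0.4], [0.098, 0.425, 0, 0, 0, -0.93, 0.4], [0.098, 0.425, 0, 0, 0, -0.93, 0.4], [0.098, 0.425, 0, 0, 0, -0.93, 0.4], [0.098, 0.425, 0, 0, 0, -0.93, 0.4]]]'

```text
t: 7.75
ee_pos: [554.1, 354.1, 419.0]
orientation: [-2.19, -2.253, 0.001]
ft_force: [-0.2, -0.1, 0.5]
width: 34.9
grasp_force: 0.0
```

Emit:
step_arm --targets '[[[0, 0, 0, -1, 0, 0, 0.4], [0, 0, 0, -1, 0, 0, 0.4], [0, 0, 0, -1, 0, 0, 0.4], [0, 0, 0, -1, 0, 0, 0.4], [0, 0, 0, -1, 0, 0, 0.4]]]'

```text
t: 8.38
ee_pos: [554.0, 353.4, 419.0]
orientation: [2.001, 2.063, -0.367]
ft_force: [-0.3, 0.1, 0.0]
width: 35.0
grasp_force: 0.0
```

Run:
```python
from h import *
from scipy.spatial.transform import Rotation as R
o=readout.get_obs();M=R.from_rotvec(o["orientation"]).as_matrix();print(o["t"],o["ee_pos"].round(1),o["width"],o["qpos"].round(2),"tip",(o["ee_pos"]+182*M[:,2]).round(1));print(M.round(3))
d=grab("top");s=grab("side")
h=cv2.cvtColor(d["pixels"],cv2.COLOR_RGB2HSV);H,S,V=cv2.split(h)
br=((H>8)&(H<28)&(S>70)&(V>100)).astype(np.uint8)
for a,r in blobs(br,195,160,250,207): print("pack",a,r,[onz(d,*p,165)[:2].round() for p in cv2.boxPoints(r)])
A=cv2.resize(d["pixels"][130:240,170:330],(400,275));B=cv2.resize(s["pixels"][130:285,220:370],(400,413))
C=np.zeros((413,800,3),np.uint8);C[:275,:400]=A;C[:,400:]=B
cv2.imwrite("pics/E.png",C[:,:,::-1])
```

```text
8.375 [554.  353.4 419. ] 34.983839497351326 [ 0.6   0.5   1.49 -0.29  1.37  0.66] tip [553.9 290.7 248.1]
[[-0.031  1.    -0.   ]
 [ 0.938  0.029 -0.344]
 [-0.344 -0.011 -0.939]]
pack 803.5 ((221.13861083984375, 185.3861541748047), (26.069976806640625, 33.83126449584961), 84.2894058227539) [array([591., 260.]), array([598., 163.]), array([522., 156.]), array([515., 252.])]
```

View pics/E.png

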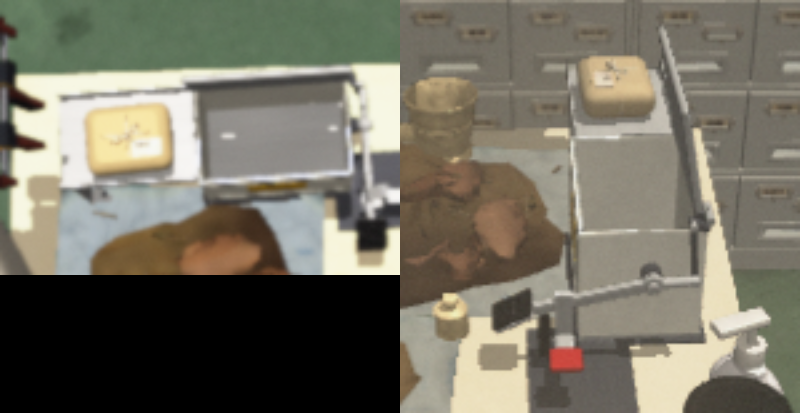

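The top view shows the open box, with the packet unmoved at crop (129,138). The side view shows the caught lever and the upright lid. I'll lower the fingers behind the packet and push.

Emit:
step_arm --targets '[[[0, 0, -0.5, 0, 0, 0, 0.4], [0, 0, -0.5, 0, 0, 0, 0.4], [0, 0, -0.5, 0, 0, 0, 0.4], [0, 0, -0.5, 0, 0, 0, 0.4], [0, 0, -0.16, 0, 0, 0, 0.4]]]'

```text
t: 9.1
ee_pos: [553.6, 353.0, 309.8]
orientation: [2.003, 2.066, -0.367]
ft_force: [-0.0, 0.4, 0.1]
width: 35.1
grasp_force: 0.0
```

Emit:
step_arm --targets '[[[0, 0, 0, 0, 0, 0, 0.4], [0.006, -0.16, 0, 0, 0, 0, 0.4], [0.006, -0.16, 0, 0, 0, 0, 0.4], [0.006, -0.16, 0, 0, 0, 0, 0.4], [0.006, -0.16, 0, 0, 0, 0, 0.4]]]'

```text
t: 9.72
ee_pos: [555.5, 320.9, 312.3]
orientation: [2.003, 2.064, -0.362]
ft_force: [0.5, 1.7, 0.8]
width: 35.6
grasp_force: 1.0
```

Emit:
step_arm --targets '[[[0.006, -0.16, 0, 0, 0, 0, 0.4], [0.006, -0.16, 0, 0, 0, 0, 0.4], [0.006, -0.16, 0, 0, 0, 0, 0.4], [0.006, -0.16, 0, 0, 0, 0, 0.4], [0.006, -0.16, 0, 0, 0, 0, 0.4]]]'

```text
t: 10.35
ee_pos: [556.8, 281.0, 311.8]
orientation: [2.003, 2.065, -0.364]
ft_force: [0.8, 3.5, 2.6]
width: 34.8
grasp_force: 1.6
```

Run:
```python
from h import *
d=grab("top","t1");h=cv2.cvtColor(d["pixels"],cv2.COLOR_RGB2HSV);H,S,V=cv2.split(h)
br=((H>8)&(H<28)&(S>70)&(V>100)).astype(np.uint8)
for a,r in blobs(br,180,160,320,207): print("pack",a,r,[onz(d,*p,165)[:2].round() for p in cv2.boxPoints(r)])
```

```text
pack 832.0 ((237.43711853027344, 185.61648559570312), (26.245628356933594, 35.69042205810547), 87.39744567871094) [array([592., 214.]), array([593., 112.]), array([517., 110.]), array([516., 211.])]
pack 33.5 ((280.48675537109375, 204.3009033203125), (3.4589879512786865, 23.14861297607422), 86.18592071533203) [array([501.,  73.]), array([503.,   8.]), array([493.,   8.]), array([491.,  73.])]
```

Emit:
step_arm --targets '[[[0.006, -0.16, 0, 0, 0, 0, 0.4], [0.006, -0.16, 0, 0, 0, 0, 0.4], [0.006, -0.16, 0, 0, 0, 0, 0.4], [0.006, -0.16, 0, 0, 0, 0, 0.4], [0.006, -0.16, 0, 0, 0, 0, 0.4]]]'

```text
t: 11.02
ee_pos: [558.3, 240.8, 311.6]
orientation: [2.003, 2.064, -0.364]
ft_force: [-0.1, 1.4, 1.1]
width: 35.1
grasp_force: 1.0
```

Emit:
step_arm --targets '[[[0.006, -0.12, 0, 0, 0, 0, 0.4], [0, 0, 0, 0, 0, 0, 0.4], [0, 0, 0, 0, 0, 0, 0.4], [0, 0, 0, 0, 0, 0, 0.4], [0, 0, 0, 0, 0, 0, 0.4]]]'

```text
t: 11.65
ee_pos: [558.5, 235.5, 311.5]
orientation: [2.002, 2.065, -0.364]
ft_force: [-0.2, 0.4, 0.2]
width: 35.0
grasp_force: 0.0
```

Run:
```python
from h import *
d=grab("top");s=grab("side")
A=cv2.resize(d["pixels"][130:240,170:330],(400,275));B=cv2.resize(s["pixels"][130:285,220:370],(400,413))
C=np.zeros((413,800,3),np.uint8);C[:275,:400]=A;C[:,400:]=B
cv2.imwrite("pics/F.png",C[:,:,::-1])
```

```text
(no output)
```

View pics/F.png

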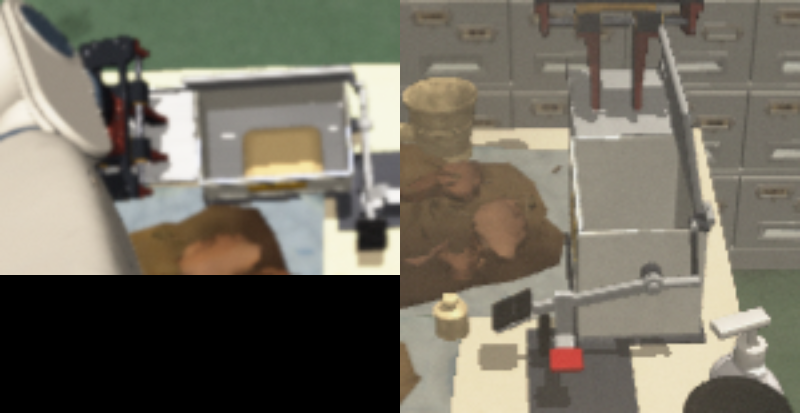

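The packet lies in the open box (crop (285,152)) and the fingers are clear of it. I'll go to the red tab, gripper open, pressing with the far finger and leaning the body outward.

Emit:
step_arm --targets '[[[0, 0.6, 0.6, 0, 0, 0, 0.4], [-0.3, 0.3, 1, 0, 0, 0, 0.4], [-0.5, 0, 1, 0, 0, 0, 0.4], [-0.5, 0, 0.4, 0, 0, 0, 0.4], [-0.5, 0, 0, 0, 0, 0, 0.4]]]'

```text
t: 12.38
ee_pos: [468.0, 280.6, 463.9]
orientation: [2.003, 2.064, -0.358]
ft_force: [0.4, 0.4, -0.5]
width: 35.0
grasp_force: 0.0
```

Emit:
step_arm --targets '[[[-0.03, -0.916, 0, 0.9, 0, 0, 1], [-0.03, -0.916, 0, 0.9, 0, 0, 1], [-0.03, -0.916, 0, 0.9, 0, 0, 1], [-0.03, -0.916, 0, 0.9, 0, 0, 1], [-0.03, -0.916, 0, 0.9, 0, 0, 1]]]'

```text
t: 13.0
ee_pos: [460.7, 50.1, 461.9]
orientation: [2.17, 2.238, -0.036]
ft_force: [0.3, 0.0, -0.2]
width: 81.8
grasp_force: 0.0
```

Emit:
step_arm --targets '[[[-0.03, -0.916, 0, 0.9, 0, 0, 1], [-0.03, -0.916, 0, 0.9, 0, 0, 1], [-0.03, -0.916, 0, 0.9, 0, 0, 1], [-0.03, -0.916, 0, 0.9, 0, 0, 1], [-0.03, -0.916, 0, 0.9, 0, 0, 1]]]'

```text
t: 13.62
ee_pos: [453.2, -179.1, 462.0]
orientation: [-2.041, -2.104, -0.299]
ft_force: [0.8, -0.9, 0.6]
width: 88.0
grasp_force: 0.0
```

Run:
```python
from h import *
from scipy.spatial.transform import Rotation as R
o=readout.get_obs();M=R.from_rotvec(o["orientation"]).as_matrix();print(o["t"],o["ee_pos"].round(1),o["width"],o["qpos"].round(2));print(M.round(3))
T=o["ee_pos"]+182*M[:,2]; print("tips",T.round(1),(T+50.7*M[:,1]).round(1),(T-50.7*M[:,1]).round(1))
s=grab("side");h=cv2.cvtColor(s["pixels"],cv2.COLOR_RGB2HSV);H,S,V=cv2.split(h)
red=(((H<8)|(H>172))&(S>150)&(V>80)).astype(np.uint8)
for a,r in blobs(red,240,230,330,300,5): print("red",a,r,onz(s,*r[0],51).round(1))
```

```text
13.625 [ 453.2 -179.1  462. ] 88.00551234527322 [-0.47  0.18  1.85  0.26  1.26 -0.6 ]
[[-0.031  1.     0.001]
 [ 0.96   0.029  0.277]
 [ 0.277  0.009 -0.961]]
tips [ 453.4 -128.6  287.1] [ 504.  -127.1  287.6] [ 402.7 -130.1  286.6]
red 77.5 ((282.0, 264.5), (7.0, 12.0), 90.0) [ 503.  -133.5   51. ]
```

Emit:
step_arm --targets '[[[0, -0.04, -0.9, 0, 0, 0, 1], [0, 0, -0.9, 0, 0, 0, 1], [0, 0, -0.9, 0, 0, 0, 1], [0, 0, -0.9, 0, 0, 0, 1], [0, 0, -0.84, 0, 0, 0, 1]]]'

```text
t: 14.3
ee_pos: [453.6, -179.4, 238.4]
orientation: [-2.042, -2.106, -0.295]
ft_force: [0.3, 0.7, -0.3]
width: 87.8
grasp_force: 0.0
```

Emit:
step_arm --targets '[[[0, 0, -0.1, 0, 0, 0, 1], [0, 0, -0.1, 0, 0, 0, 1], [0, 0, -0.1, 0, 0, 0, 1], [0, 0, -0.1, 0, 0, 0, 1], [0, 0, -0.06, 0, 0, 0, 1]]]'

```text
t: 14.92
ee_pos: [454.4, -180.3, 217.6]
orientation: [-2.045, -2.108, -0.297]
ft_force: [0.5, -4.3, 4.2]
width: 87.6
grasp_force: 2.3
```

Run:
```python
from h import *
s=grab("side")["pixels"][130:300,190:370]
cv2.imwrite("pics/G.png",cv2.resize(s,(540,510),interpolation=cv2.INTER_CUBIC)[:,:,::-1])
```

```text
(no output)
```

View pics/G.png

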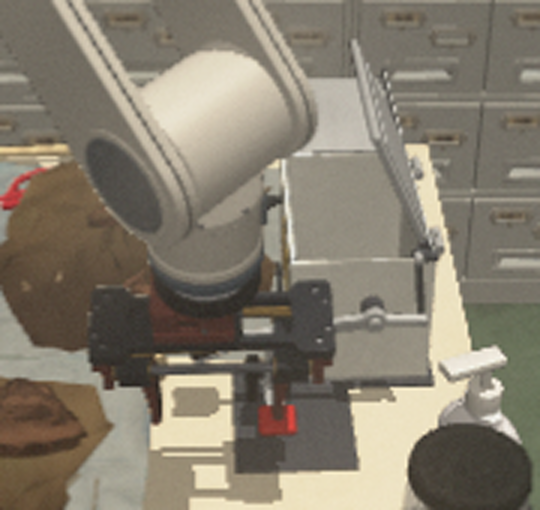

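The finger is on the tab at (278,420) and the lid has started to fall, so the lever is free. I'll hold while it swings shut, then back away.

Emit:
step_arm --targets '[[[0, 0, -0.04, 0, 0, 0, 1], [0, 0, 0, 0, 0, 0, 1], [0, 0, 0, 0, 0, 0, 1], [0, 0, 0, 0, 0, 0, 1], [0, 0, 0, 0, 0, 0, 1]]]'

```text
t: 15.6
ee_pos: [453.6, -179.5, 214.7]
orientation: [-2.042, -2.105, -0.296]
ft_force: [2.4, -3.1, 3.2]
width: 87.7
grasp_force: 2.1
```

Emit:
step_arm --targets '[[[0, 0, 0, 0, 0, 0, 1], [0, 0, 0, 0, 0, 0, 1], [0, 0, 0, 0, 0, 0, 1], [0, 0, 0, 0, 0, 0, 1], [0, 0, 0, 0, 0, 0, 1]]]'

```text
t: 16.23
ee_pos: [453.5, -179.5, 214.6]
orientation: [-2.042, -2.105, -0.296]
ft_force: [2.8, -2.0, 3.4]
width: 88.0
grasp_force: 1.8
```

Emit:
step_arm --targets '[[[0, 0, 0.1, 0, 0, 0, 1], [0, -0.05, 0.4, 0, 0, 0, 1], [0, -0.2, 0.8, 0, 0, 0, 1], [-0.1, -0.2, 1, 0, 0, 0, 1], [-0.1, -0.2, 1, 0, 0, 0, 1]]]'

```text
t: 16.85
ee_pos: [442.3, -211.7, 380.5]
orientation: [-2.039, -2.103, -0.293]
ft_force: [0.7, -0.5, -0.5]
width: 87.8
grasp_force: 0.0
```

Emit:
step_arm --targets '[[[-0.5, -0.2, 0.8, 0, 0, 0, 1], [-0.5, -0.4, 0, 0, 0, 0, 1], [0, -0.5, 0, 0, 0, 0, 1], [0, 0, 0, 0, 0, 0, 1], [0, 0, 0, 0, 0, 0, 1]]]'

```text
t: 17.48
ee_pos: [393.1, -266.4, 419.1]
orientation: [-2.04, -2.103, -0.295]
ft_force: [0.7, 0.5, -0.5]
width: 88.0
grasp_force: 0.0
```

Run:
```python
from h import *
d=grab("top");s=grab("side")
A=cv2.resize(d["pixels"][130:260,170:420],(400,208));B=cv2.resize(s["pixels"][130:350,190:370],(400,489))
C=np.zeros((489,800,3),np.uint8);C[:208,:400]=A;C[:,400:]=B
cv2.imwrite("pics/H.png",C[:,:,::-1])
```

```text
(no output)
```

View pics/H.png

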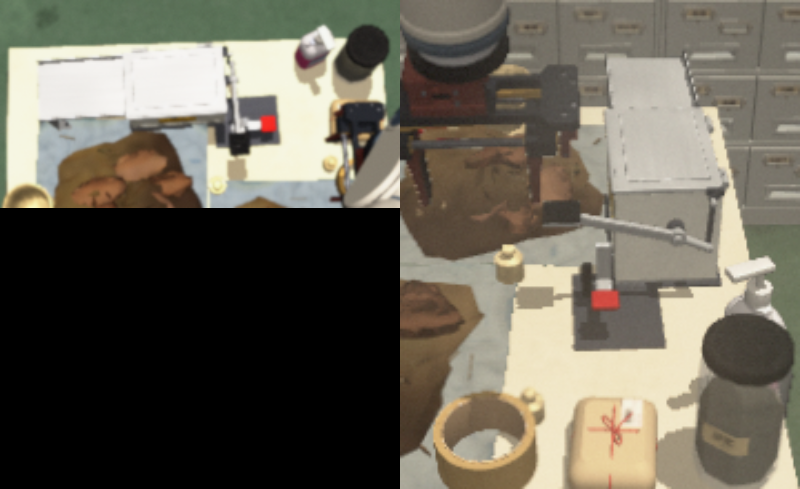

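The lid is shut, the lever is up with its paddle at (562,213), the tab is back at (605,298), and the ledge is empty with the arm clear. One more second to settle, then I'll hand in.

Emit:
step_arm --targets '[[[0, 0, 0, 0, 0, 0, 1], [0, 0, 0, 0, 0, 0, 1], [0, 0, 0, 0, 0, 0, 1], [0, 0, 0, 0, 0, 0, 1], [0, 0, 0, 0, 0, 0, 1]]]'

```text
t: 18.2
ee_pos: [393.5, -267.1, 419.7]
orientation: [-2.042, -2.105, -0.296]
ft_force: [0.4, -0.1, -0.2]
width: 87.8
grasp_force: 0.0
```

```bash
python3 -c "
from workcell import ctrl
print(ctrl.close_job())"
```

```text
the job is handed in; nothing more can be done
None
```

The job is handed in at about 18 s: the packet was pushed into the box and, in the last picture, the lid is shut, the lever is up and the red tab is back in place; the hand-in call returned no verdict.

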